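# Hold the hand magnifier over the long chip

## Task

Pick up the rectangular hand magnifier by its handle, lift it over the rack of standing circuit boards, and hold it over the long narrow chip of the board under test: lens level and centred over the chip, its long side along the chip's long side, its underside about 25 mm above the chip. Finish while still holding it there, steady, for inspection. Let nothing touch the rack or the board under test on the way or at the end, and leave the other things on the bench where they are.

Things in the scene. Friction and masses are not known exactly. Their poses are not given: they have to be found in the camera images.
- magnifier: Loose black magnifier lying flat, 110 g. Handle 116 x 20 wide x 16 high along body x (-62 to +54 mm); then a rectangular lens frame 96 (x) by 56 (y) by 10 high centred at x = +100, clear window 84 x 44. Origin: underside of the handle, near its middle; x from handle to lens, z up. Right of the rack, lens away from the robot. Mass centre 45 mm towards the lens: grip it with 50 N or more.
- lens (a point): Centre of the magnifier's lens, at the height of the underside of the lens frame (which is level with the underside of the handle): body x = +100 mm, z = 0. Axes as magnifier.
- long_chip: The long narrow black chip, 16 (x) by 52 (y) by 4 mm high, with rows of pins, fixed on the board under test. It may be on the near or the far half of the board, the square chip on the other. Origin: centre of its underside; its long side runs along its y axis; z up.
- long_chip_top (a point): Centre of the long chip's top face, 4 mm above its underside and 26 mm above the bench. Axes as long_chip.
- square_chip: The other black chip on that board, 30 x 30 x 4 mm; not the one to inspect. Origin: centre of its underside.
- board: Board under test, left of the rack: green circuit board 200 (x) by 150 (y), fixed level on two aluminium rails 216 long; its top is 22 mm above the bench, small parts on it rise at most 10 mm more. Origin: its centre, at bench height; z up. The bench is free beyond both y edges: the magnifier's handle may stick out on either side. The chips' axes are parallel to the board's.
- rack: Fixed rack: black comb base 320 (x) by 70 (y), with nine green circuit boards standing in it, top at 90 mm above the bench. It stands between the magnifier and the board under test, running away from the robot along its x axis. Origin: its centre, at bench height.
- fan: Black cooling fan standing on the bench beyond the board, 38 (x) by 80 (y) by 80 high, loose. Origin: centre of its underside. Leave it alone.
- spool: Spool of solder wire standing on end, diameter 54, 45 high, loose, far to the right of the rack. Origin: centre of its underside. Leave it alone.
- meter: Yellow and grey multimeter lying on its back, 90 (x) by 180 (y) by 44 high, loose, left of the robot. Origin: centre of its underside. Leave it alone.
- solder_pump: Blue solder pump (a pen-like tube), 190 long (x), 22 thick, lying on the bench right of the robot, loose. Origin: under the tip of its nozzle, x along it towards that tip. Leave it alone.
Mind the look-alikes: they are no part of the job. Several things look just like the magnifier: the one meant starts farthest to the robot's left.

How it is judged (in metres and radians):
On the way:
1. the held magnifier (lens or middle of the handle) passes over the rack, above its top (((y of lens in the frame of rack between -0.06 and 0.06 m and x of lens in the frame of rack between -0.18 and 0.18 m and z of lens in the frame of rack above 0.09 m) or (y of magnifier in the frame of rack between -0.06 and 0.06 m and x of magnifier in the frame of rack between -0.18 and 0.18 m and z of magnifier in the frame of rack above 0.09 m)) and contact force between magnifier and the fingers above 0.5 N), for 0.04 s.
At the end, for the whole second after the job is handed in: Magnifier held still in the fingers, touching nothing else: lens within 14 mm of the chip's centre seen from above, within 0.17 rad of its long side (either way round), level within 0.15 rad, underside 12 to 40 mm above the chip's top; other things within 30 mm of their start (horizontal distance between lens and long_chip_top below 0.014 m and angle between the x axis of magnifier and the y axis of long_chip, either way round below 0.17 rad and angle between magnifier's own z axis and vertical below 0.15 rad and z of lens in the frame of long_chip_top between 0.012 and 0.04 m and linear speed of magnifier below 0.03 m/s and angular speed of magnifier below 0.2 rad/s and contact force between magnifier and the fingers above 0.5 N and contact force between magnifier and board below 0.1 N and contact force between magnifier and long_chip below 0.1 N and contact force between magnifier and square_chip below 0.1 N and contact force between magnifier and rack below 0.1 N and contact force between magnifier and fan below 0.1 N and contact force between magnifier and spool below 0.1 N and contact force between magnifier and meter below 0.1 N and contact force between magnifier and solder_pump below 0.1 N and distance of each of fan, spool, meter, solder_pump from where it was at the start of the episode below 0.03 m); the arm keeps its last pose, push and grip.
It fails at once if the rack is touched (contact force between rack and anything else above 1 N).
It fails at once if the board under test or a chip on it is touched (contact force between any of board, long_chip, square_chip and anything else above 1 N).
It fails at once if the fan, spool, multimeter or solder pump is moved by more than 30 mm (distance of any of fan, spool, meter, solder_pump from where it was at the start of the episode above 0.03 m).
It also fails if it takes over 35 s, if anything falls off the work surface, if the arm or the gripper's body presses on something with over 40 N, if the wrist force passes 120 N, or if a joint passes its speed limit or range.

## Robot

A 7-joint arm with a two-finger parallel gripper is mounted at the origin on the work surface. World frame = base frame: x ahead of the robot, y to its left, z up, the work surface at z = 0. Lengths are in mm, angles in rad, forces in N, time in s.
With the tool pointing down it reaches from about 400 to 875 mm from the base axis. Payload 4.4 kg.
Tool frame: the origin (TCP) lies at the very end of the fingers, on their centre line; the grasp point (between the pads) lies 19 mm behind it; z points along the fingers, y is the line along which they close (so a half turn about z gives the same grasp; the last joint's range is limited). The gripper opens to 85 mm and grips with 20 to 120 N. Pads are 22 mm wide; open, the fingers measure 114 mm over their backs; the gripper's body (76 mm by 85 mm) begins 54 mm behind the grasp point. The pads swing forward as they close: fully open they stand 13 mm farther back than shut.
Start: joints at [1.162, 0.628, 0.038, 1.517, -0.027, 0.996, -0.02], TCP at [218.509, -612.186, 231.313] pointing down, gripper open.
Joint ranges: [-3.06, 3.06], [-0.37, 2.12], [-1.25, 1.32], [0.18, 2.47], [-1.1, 4.24], [0.23, 1.98], [-2.94, 2.94]. Speed limits (rad/s): [2.57, 2.57, 3.14, 3.14, 3.14, 3.14, 3.14].

## Interface

Orientations are given as [roll, pitch, yaw] about the fixed x, y, z axes, in that order (R = Rz(yaw) Ry(pitch) Rx(roll)).
In Python, from cell import sensors, get_image, camera_params, order gives the robot as it stands.
- The arm moves only by the shell command python3 -m inch 'ROWS' [OPENING]. ROWS is JSON, a list that holds one entry, the list of rows, each a list of 4 numbers: the shift along the tool's x, y, z in cm, then the turn about the tool's z in degrees. A call has 1 to 8 rows; each row is the pose to reach, as a shift and turn from the pose commanded when the call began, along the tool's axes at that moment; what a row does not reach only later rows make up. A row lasts 1/12 s, in which the tool goes at most 41.7 mm and 7.16 degrees, less where a joint would pass 70% of its speed; a pose out of reach is approached as far as the arm can. A call with a gripper value outside its range is refused whole. OPENING is the finger opening in cm, from 0 to 8.54, set as the call begins (- or left out, the last holds). The fingers move at their own pace and stop on an object; the grip force is fixed at half the most. Time passes only in rows, so rows that repeat a pose let the fingers close. It gives the time, the measured TCP pose, the force, the opening and the grip force at its end, in the units of the state.
- sensors.read_state(): the state, without advancing time (a new reading comes with each control period).
- get_image(name): name is "scene" or "top"; returns the picture (480x640x3 uint8, blue, green, red); there is no depth.
- camera_params(name): a dict with "mtx" (3x3 intrinsics, pixels), "D" ([k1, k2, p1, p2, k3] as OpenCV has them; the pictures are not rectified), "rvec" (rotation vector, rad) and "tvec" (3), from world to camera coordinates, as OpenCV has them. Camera axes: x right, y down, z forward; pixel columns grow to the right and rows downward; lengths in mm; the calibration is good to about 2 mm. A picture is of the moment at which its call begins. camera_params takes no time and is no camera call.
- order.finish_job(): hands the job in; it is judged then, once.
The state is a dict: "clock": time; "qpos": joint angles; "qd": joint speeds; "tau": joint torques, N m; "eef_pos": TCP position; "tool_rot": TCP orientation; "force": force on the tool from outside, world axes, zero at the start; "torque": the same for the moment, N m; "width": finger opening in mm; "gripper_force": force on a finger pad.
Only numpy, scipy, OpenCV 4.12 (cv2) and the standard library are available. Lean on these libraries where they do the work, as an engineer would, in place of code of your own. Each camera call takes 0.05 s, during which the arm holds its last target. There are 200 camera calls.

## Working session

There is one attempt and no reset: what is moved stays moved. The work goes in short steps, Python scripts to look and compute and a shell command to move; the robot and the scene stay as the last step left them, time stands still between calls to the robot, and variables do not carry over. Pictures are saved under pics/ and viewed, at most 10 in all, crops included, and the job is handed in when it is done.

```bash
mkdir -p pics; ls
python3 - <<'E'
from cell import sensors,get_image,camera_params
import cv2,numpy as np
for n in("scene","top"):
    cv2.imwrite(f"pics/{n}0.png",get_image(n)); p=camera_params(n); print(n,p)
s=sensors.read_state();print(s)
E
```

```text
pics
scene {'mtx': array([[608.79909547,   0.        , 320.22439916],
       [  0.        , 608.79909547, 249.38440499],
       [  0.        ,   0.        ,   1.        ]]), 'D': array([-0.06361853,  0.        ,  0.        ,  0.        ,  0.        ]), 'rvec': array([ 0.65273366,  2.46111497, -1.36657445]), 'tvec': array([ 516.99429877,   -3.21094589, 1666.39603385])}
top {'mtx': array([[494.79034126,   0.        , 324.50784554],
       [  0.        , 494.79034126, 247.11648968],
       [  0.        ,   0.        ,   1.        ]]), 'D': array([-0.01908366,  0.        ,  0.        ,  0.        ,  0.        ]), 'rvec': array([ 2.16917585, -2.11269904,  0.14266071]), 'tvec': array([-150.75570595,  514.62598838, 1482.04673066])}
{'clock': 0.1, 'qpos': array([ 1.16219659,  0.62928036,  0.03843928,  1.51823508, -0.02699961,
        0.9962958 , -0.01998582]), 'qd': array([ 0.00087273, -0.00205482,  0.00138594, -0.00133715,  0.00032914,
       -0.00051852,  0.00120391]), 'tau': array([ 2.45259376e-03, -5.64542699e+01,  1.23038538e+00, -1.93976569e+01,
        1.13132660e-02,  5.40788606e-03,  1.21920922e-05]), 'eef_pos': array([ 218.33110906, -611.65783102,  230.47415104]), 'tool_rot': array([-3.13989189e+00,  1.49010665e-05,  3.42819312e-01]), 'force': array([ 0.01508136,  0.57169713, -0.53438581]), 'torque': array([-0.00570656,  0.02371789, -0.03196594]), 'gripper_force': 0.0, 'width': 84.94732200632103}
```

View pics/scene0.png

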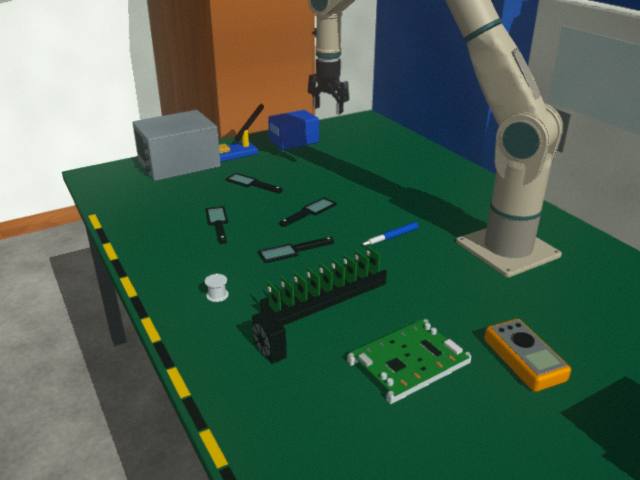

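View pics/top0.png

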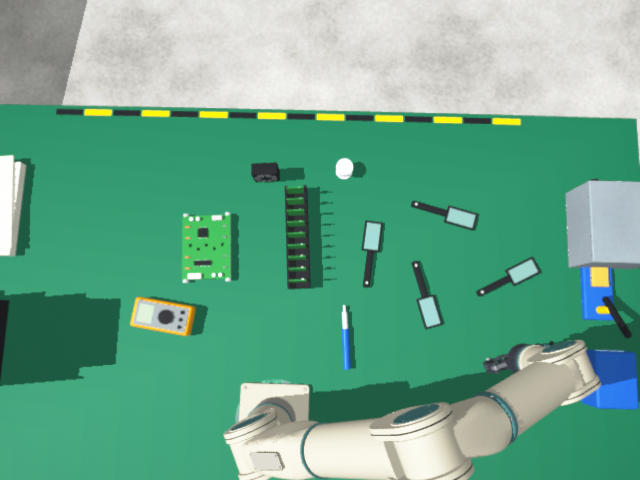

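Scene and top views show four look-alike magnifiers. In the top view their lenses are at A (372,236), B (430,312), C (523,270) and D (461,217). The robot's left is the left of the image, so A is the one meant; its handle runs down to (367,284). The rack is at (297,237) and the board at (207,247). The long chip is at (202,263), on the near half, and the square chip is at (203,232). Next I measure from both views and check the choice in a crop.

```bash
cat > h.py <<'E'
import cv2,numpy as np
from cell import get_image,camera_params,sensors
P={n:camera_params(n) for n in("scene","top")}
def proj(n,X):
    p=P[n];return cv2.projectPoints(np.float64(X).reshape(-1,1,3),p['rvec'],p['tvec'],p['mtx'],p['D'])[0].reshape(-1,2)
def und(n,uv): return cv2.undistortPoints(np.float64(uv).reshape(-1,1,2),P[n]['mtx'],P[n]['D']).reshape(-1,2)
def M(n): return np.hstack([cv2.Rodrigues(P[n]['rvec'])[0],P[n]['tvec'].reshape(3,1)])
def ray(n,uv,z):
    R=M(n)[:,:3];c=-R.T@M(n)[:,3]
    d=np.c_[und(n,uv),np.ones(len(und(n,uv)))]@R
    return c+d*((z-c[2])/d[:,2])[:,None]
def tri(us,ut):
    X=cv2.triangulatePoints(M("scene"),M("top"),und("scene",us).T,und("top",ut).T);return (X[:3]/X[3]).T
def blobs(m,box,amin=20):
    x0,y0,x1,y1=box;k=np.zeros_like(m);k[y0:y1,x0:x1]=m[y0:y1,x0:x1]
    cs=cv2.findContours(k,cv2.RETR_EXTERNAL,cv2.CHAIN_APPROX_NONE)[0]
    return sorted([c for c in cs if cv2.contourArea(c)>amin],key=cv2.contourArea)[::-1]
E
python3 - <<'E'
from h import *
im={n:cv2.imread(f"pics/{n}0.png") for n in P}
# lens window: greyish-cyan, less saturated than the bench; black: dark
box={"scene":{"mag":(255,232,338,266),"chip":(375,335,445,375)},"top":{"mag":(358,215,388,292),"chip":(186,218,228,274)}}
for n in P:
    i=im[n].astype(int);b,g,r=i[...,0],i[...,1],i[...,2]
    lens=((r>70)&(b>90)).astype(np.uint8)*255
    dark=((i.max(2)<60)).astype(np.uint8)*255
    for nm,m,k in(("lens",lens,"mag"),("dark",dark,"mag"),("chip",dark,"chip")):
        for c in blobs(m,box[n][k],8)[:4]:
            print(n,nm,cv2.contourArea(c),np.round(cv2.minAreaRect(c)[0],1),np.round(cv2.minAreaRect(c)[1:][0],1),round(cv2.minAreaRect(c)[2]),
              np.round(cv2.minAreaRect(c)[0] and ray(n,[cv2.minAreaRect(c)[0]],26 if k=="chip" else 8)[0]))
T=im["top"];S=im["scene"]
f=lambda a,w,h:cv2.resize(a,(w,h),interpolation=cv2.INTER_CUBIC)
a=np.vstack([np.hstack([f(T[212:292,345:405],300,300),f(T[205:290,175:240],300,300)]),np.hstack([f(S[225:275,250:340],300,300),f(S[315:400,345:475],300,300)])])
cv2.imwrite("pics/crop1.png",a[:600])
E
```

```text
scene lens 183.0 [277.6 251.8] [ 7.6 30.5] 77 [ 565. -285.    8.]
scene dark 742.5 [295.8 249. ] [14.5 77. ] 78 [ 515. -273.    8.]
scene chip 132.5 [395.5 364. ] [16.3 12. ] 45 [559. 245.  26.]
scene chip 107.0 [430.7 347.4] [23.1  5.9] 39 [465. 241.  26.]
top lens 374.5 [371.9 235.9] [14.9 27.7] 7 [ 562. -284.    8.]
top dark 120.0 [368.4 268.4] [ 5.3 35.6] 7 [ 459. -275.    8.]
top chip 36.5 [202.5 232. ] [6. 7.] 90 [558. 244.  26.]
```

View pics/crop1.png

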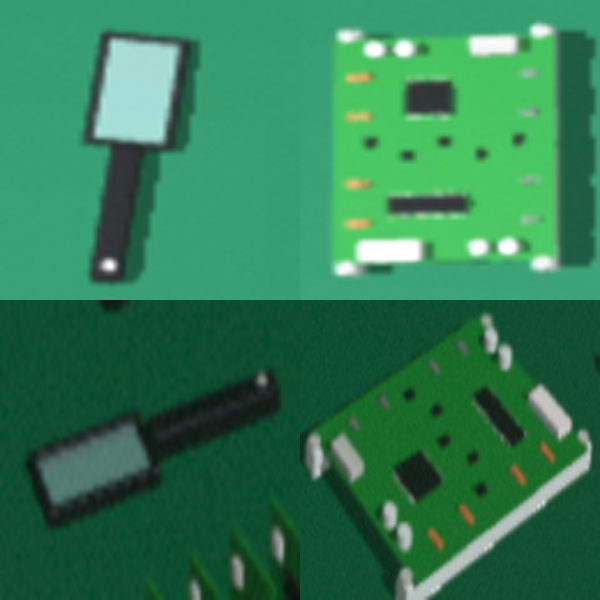

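The crop confirms A is a complete magnifier with its handle towards the robot; the handle dot is at top (366.8,282.7). The long chip is on the board's near half at top (203,263), with its long side along the image columns (world y).

Run:
```python
from h import *
i=cv2.imread("pics/top0.png")
m=((i.max(2)<95)).astype(np.uint8)*255
for c in blobs(m,(188,222,226,272),12)[:4]: print("top dark",cv2.contourArea(c),cv2.minAreaRect(c))
names=["lens","handle dot","long chip","square"]
us=[(277.6,251.8),(328.6,238.3),(430.7,347.4),(395.5,364)]
ut=[(371.9,235.9),(366.8,282.7),(203,263.1),(202.5,232)]
X=tri(us,ut)
for n,x in zip(names,X): print(n,x.round(1))
print("yaw mag",np.arctan2(*(X[0]-X[1])[[1,0]]))
for z,uu in((12,ut[:2]),(26,ut[2:])): print("top",ray("top",uu,z).round(1)); 
print("scene",ray("scene",us[:2],12).round(1),ray("scene",us[2:],26).round(1))
# rack ends (top, z=90 boards) and board corners
print("board corners",ray("top",[(182,215),(231,213),(182,281),(231,279)],22).round(0))
print("rack",ray("top",[(285,186),(306,186),(288,289),(310,288)],45).round(0))
```

```text
top dark 66.5 ((202.5, 232.0), (8.0, 9.0), 90.0)
top dark 45.0 ((202.5, 262.5), (3.0, 15.0), 90.0)
lens [ 563.1 -285.     7.1]
handle dot [ 414.4 -270.2   13.4]
long chip [461.3 237.5  21.8]
square [558.3 244.5  24.7]
yaw mag -0.09975766014643124
top [[ 561.2 -284.    12. ]
 [ 414.4 -270.2   12. ]]
top [[460.5 236.7  26. ]
 [557.8 244.3  26. ]]
scene [[ 567.3 -278.9   12. ]
 [ 413.2 -272.3   12. ]] [[465.1 240.9  26. ]
 [559.5 245.4  26. ]]
board corners [[611. 314.  22.]
 [621. 159.  22.]
 [404. 299.  22.]
 [414. 148.  22.]]
rack [[706.  -9.  45.]
 [708. -75.  45.]
 [387. -31.  45.]
 [391. -97.  45.]]
```

```bash
cat >> h.py <<'E'
def go(x,y,z,yaw):
    s=sensors.read_state();p=np.array([x,y,z])-s['eef_pos'];R=cv2.Rodrigues(np.zeros(3))[0]
    from scipy.spatial.transform import Rotation as Q
    r=Q.from_euler('xyz',s['tool_rot']);d=r.inv().apply(p)/10
    t=-np.degrees((yaw-s['tool_rot'][2]+np.pi)%(2*np.pi)-np.pi)
    print("t",round(s['clock'],2),"at",s['eef_pos'].round(1),s['tool_rot'].round(3),"q",s['qpos'].round(2),"F",s['force'].round(1),s['width'].round(1),s['gripper_force'],"-> row",d.round(2),round(t,1))
E
python3 -m inch '[[[4,-2.5,0,3],[8,-5,0,6],[12,-7.5,1,9],[16,-10,2,12],[20,-12.5,3,15],[24,-15,4,18],[28,-17.5,5,21],[32,-20,6,23]]]' 4.5
python3 -c "from h import *;go(482.4,-276.9,120,-.095)"
```

```text
clock: 0.77
eef_pos: [423.0, -352.9, 181.2]
tool_rot: [-3.141, 0.0, -0.061]
force: [0.2, 1.0, -0.2]
width: 45.0
gripper_force: 0.0Traceback (most recent call last):
  File "<string>", line 1, in <module>
    from h import *;go(482.4,-276.9,120,-.095)
                    ~~^^^^^^^^^^^^^^^^^^^^^^^^
  File "h.py", line 23, in go
    print("t",round(s['clock'],2),"at",s['eef_pos'].round(1),s['tool_rot'].round(3),"q",s['qpos'].round(2),"F",s['force'].round(1),s['width'].round(1),s['gripper_force'],"-> row",d.round(2),round(t,1))
                                                                                                                                   ^^^^^^^^^^^^^^^^
AttributeError: 'float' object has no attribute 'round'
```

```bash
sed -i "s/s\['width'\].round(1)/round(s['width'],1)/" h.py
python3 -m inch '[[[0,0,0,0],[0,0,0,0],[0,0,0,0],[0,0,0,0]]]'
python3 -c "from h import *;go(482.4,-276.9,120,-.095)"
```

```text
clock: 1.1
eef_pos: [421.2, -356.2, 181.8]
tool_rot: [3.141, 0.0, -0.061]
force: [0.5, -0.2, -0.1]
width: 45.1
gripper_force: 0.0
t 1.1 at [ 421.2 -356.2  181.8] [ 3.141  0.    -0.061] q [ 0.55  0.55  0.15  1.85 -0.11  0.74 -0.87] F [ 0.5 -0.2 -0.1] 45.1 0.0 -> row [ 5.63 -8.29  6.17] 2.0
```

```bash
python3 -m inch '[[[1.5,-2,1.5,1],[3,-4,3,2],[4.5,-6,4.5,2],[5.6,-8.3,6.2,2],[5.6,-8.3,6.2,2],[5.6,-8.3,6.2,2],[5.6,-8.3,6.2,2]]]'
python3 - <<'E'
from h import *
go(482.4,-276.9,40,-.095)
T=get_image("top");S=get_image("scene")
f=lambda a:cv2.resize(a,(400,400),interpolation=cv2.INTER_CUBIC)
cv2.imwrite("pics/c2.png",np.hstack([f(T[210:310,330:430]),f(S[190:290,240:340])]))
E
```

```text
clock: 1.68
eef_pos: [482.1, -277.4, 120.0]
tool_rot: [3.14, 0.0, -0.096]
force: [0.2, -0.2, 0.1]
width: 45.3
gripper_force: 0.0
t 1.68 at [ 482.1 -277.4  120. ] [ 3.14   0.    -0.096] q [ 0.38  0.65  0.14  1.89 -0.15  0.61 -1.05] F [ 0.2 -0.2  0.1] 45.3 0.0 -> row [ 0.03 -0.06  8.  ] -0.1
```

View pics/c2.png

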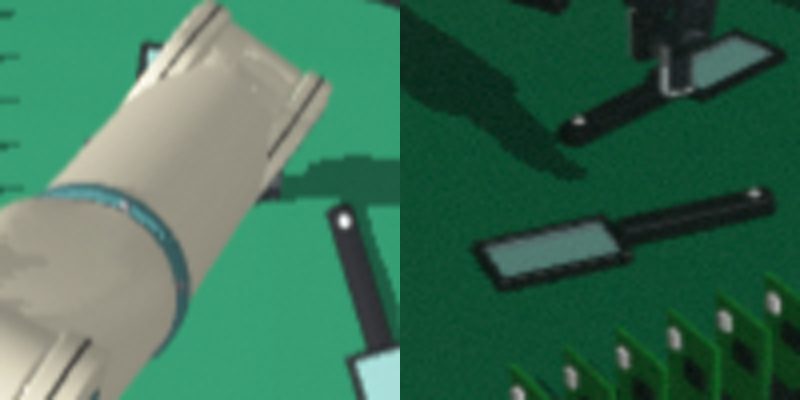

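The magnifier lies undisturbed below the gripper (scene crop centre (555,255)), and the fingers at (680,75) are 120 mm up, in line with it. Descending.

```bash
python3 -m inch '[[[0,0,3,0],[0,0,6,0],[0,0,8,0],[0,0,9.5,0],[0,0,10.5,0],[0,0,11.2,0],[0,0,11.6,0],[0,0,11.6,0]]]'
python3 - <<'E'
from h import *
go(482.4,-276.9,3,-.095)
S=get_image("scene")
cv2.imwrite("pics/c3.png",cv2.resize(S[200:280,240:340],(800,600),interpolation=cv2.INTER_CUBIC))
E
```

```text
clock: 2.45
eef_pos: [482.9, -275.7, 3.7]
tool_rot: [3.141, -0.0, -0.094]
force: [0.4, 0.3, 0.4]
width: 45.1
gripper_force: 0.0
t 2.45 at [ 482.9 -275.7    3.7] [ 3.141 -0.    -0.094] q [ 0.41  0.84  0.09  1.93 -0.18  0.37 -1.02] F [0.4 0.3 0.4] 45.1 0.0 -> row [-0.04  0.12  0.07] 0.0
```

View pics/c3.png

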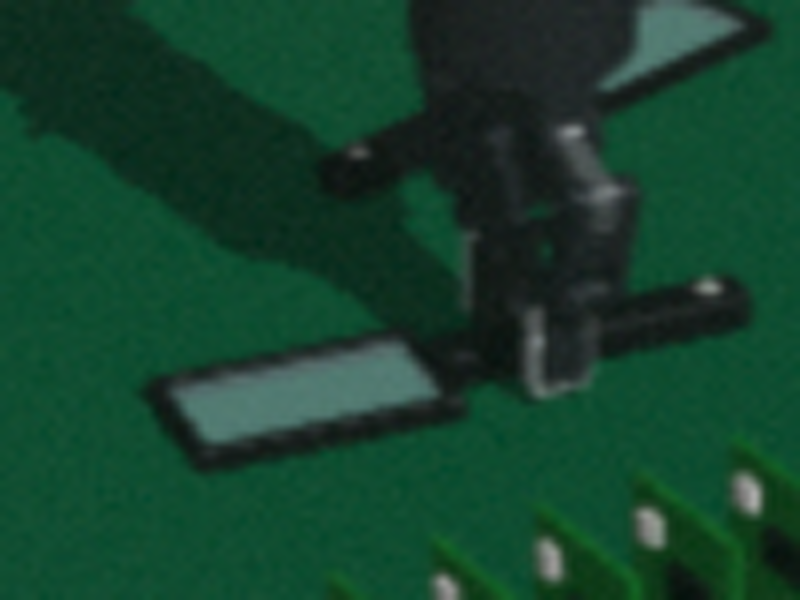

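The fingers straddle the handle: the near finger is at (555,350) and the far one at (470,300), just behind the frame. Closing, then a small lift.

```bash
python3 -m inch '[[[0,0,0,0],[0,0,0,0],[0,0,0,0],[0,0,0,0],[0,0,0,0],[0,0,0,0],[0,0,0,0],[0,0,0,0]]]' 0.5
python3 -m inch '[[[0,0,-1,0],[0,0,-2,0],[0,0,-3,0],[0,0,-4,0],[0,0,-4,0]]]'
python3 -c "from h import *;go(482,-277,175,-.095)"
```

```text
clock: 3.17
eef_pos: [483.7, -275.6, 4.9]
tool_rot: [3.141, -0.002, -0.094]
force: [-0.7, -0.8, 6.9]
width: 17.9
gripper_force: 59.8
clock: 3.58
eef_pos: [484.4, -275.9, 46.3]
tool_rot: [3.14, -0.004, -0.093]
force: [-0.5, 0.5, -1.4]
width: 18.5
gripper_force: 59.0
t 3.58 at [ 484.4 -275.9   46.3] [ 3.14  -0.004 -0.093] q [ 0.4   0.77  0.11  1.92 -0.17  0.45 -1.03] F [-0.5  0.5 -1.4] 18.5 58.95432651042938 -> row [ -0.18   0.15 -12.87] 0.1
```

```bash
python3 -m inch '[[[0,0,-2,0],[0,0,-4.5,0],[0,0,-7,0],[0,0,-9.5,0],[0,0,-11.5,0],[0,0,-13,0],[0,0,-13,0]]]'
python3 - <<'E'
from h import *
go(470,-50,175,-.095)
S=get_image("scene")
cv2.imwrite("pics/c4.png",cv2.resize(S[150:310,220:420],(800,600),interpolation=cv2.INTER_CUBIC))
E
```

```text
clock: 4.17
eef_pos: [484.8, -276.2, 177.0]
tool_rot: [3.139, -0.006, -0.094]
force: [0.4, -0.2, -0.6]
width: 18.4
gripper_force: 59.0
t 4.17 at [ 484.8 -276.2  177. ] [ 3.139 -0.006 -0.094] q [ 0.36  0.57  0.17  1.84 -0.13  0.73 -1.07] F [ 0.4 -0.2 -0.6] 18.4 58.96513044834137 -> row [ -3.59 -22.38   0.12] 0.1
```

View pics/c4.png

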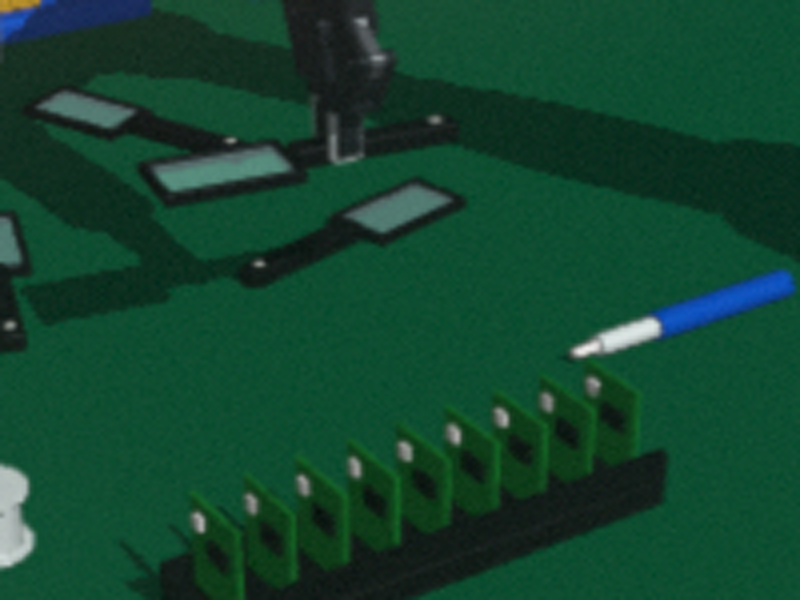

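The magnifier is held level at crop (300,160), well above the bench, and nothing else has moved. Crossing the rack.

```bash
python3 -m inch '[[[-0.5,-2,0,0],[-1,-4.5,0,0],[-1.5,-7,0,0],[-2,-10,0,0],[-2.5,-13,0,0],[-3,-16,0,0],[-3.5,-19,0,0],[-3.5,-22,0,0]]]'
python3 -c "from h import *;go(467,159,175,1.636)"
```

```text
clock: 4.88
eef_pos: [466.4, -51.3, 172.4]
tool_rot: [3.142, 0.004, -0.094]
force: [0.8, 0.4, -1.1]
width: 18.3
gripper_force: 59.0
t 4.88 at [466.4 -51.3 172.4] [ 3.142  0.004 -0.094] q [-0.08  0.47  0.19  2.07 -0.15  0.61 -1.46] F [ 0.8  0.4 -1.1] 18.3 58.95986080169678 -> row [ -1.92 -20.95  -0.25] -99.1
```

```bash
python3 -m inch '[[[0,-2.5,0,-4],[-0.5,-5,0,-10],[-0.5,-7.5,0,-16],[-1,-10,0,-22],[-1,-12.5,0,-28],[-1.5,-15,0,-34],[-1.5,-18,0,-40],[-2,-21,0,-46]]]'
python3 -c "from h import *;go(467,159,175,1.636)"
```

```text
clock: 5.55
eef_pos: [468.1, 158.9, 172.5]
tool_rot: [-3.141, 0.001, 0.714]
force: [0.2, 0.4, -1.3]
width: 18.1
gripper_force: 59.0
t 5.55 at [468.1 158.9 172.5] [-3.141e+00  1.000e-03  7.140e-01] q [-0.36  0.49 -0.03  2.    0.03  0.64 -1.27] F [ 0.2  0.4 -1.3] 18.1 59.02444660663605 -> row [-0.08 -0.08 -0.25] -52.9
```

```bash
python3 -m inch '[[[0,0,0,-6],[0,0,0,-13],[0,0,1,-20],[0,0,2,-27],[0,0,3,-34],[0,0,4,-41],[0,0,5,-48],[0,0,6,-53]]]'
python3 -m inch '[[[0,0,0,0],[0,0,0,0],[0,0,0,0]]]'
python3 - <<'E'
from h import *
go(467,159,85,1.636)
for n,b in(("top",(165,205,305,310)),("scene",(340,270,500,390))):
    i=get_image(n);cv2.imwrite(f"pics/{n}5.png",i)
T=cv2.imread("pics/top5.png");S=cv2.imread("pics/scene5.png")
f=lambda a:cv2.resize(a,(400,400),interpolation=cv2.INTER_CUBIC)
cv2.imwrite("pics/c5.png",np.hstack([f(T[200:300,165:265]),f(S[270:400,345:475])]))
E
```

```text
clock: 6.22
eef_pos: [467.3, 157.9, 112.0]
tool_rot: [-3.139, -0.0, 1.64]
force: [-0.5, -0.1, -1.8]
width: 18.4
gripper_force: 59.0
clock: 6.47
eef_pos: [468.2, 158.1, 113.5]
tool_rot: [-3.141, -0.0, 1.632]
force: [-0.9, 0.7, -0.8]
width: 18.2
gripper_force: 59.0
t 6.47 at [468.2 158.1 113.5] [-3.141 -0.     1.632] q [-0.2   0.6  -0.26  2.05  0.3   0.52 -0.62] F [-0.9  0.7 -0.8] 18.2 58.967769742012024 -> row [ 0.1  -0.11  2.85] -0.2
```

View pics/c5.png

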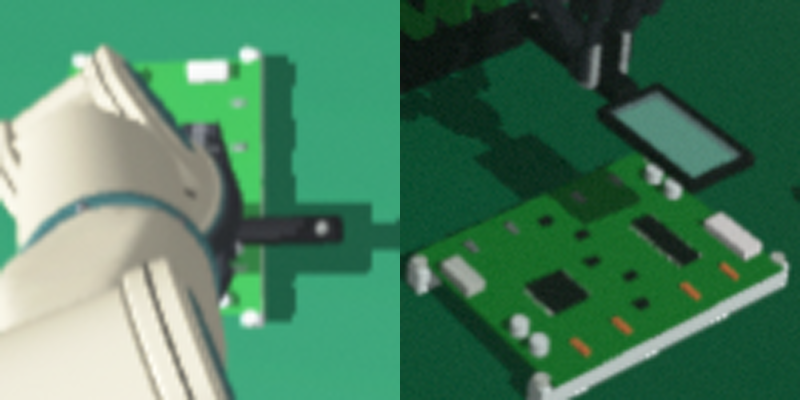

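The held magnifier is above the board with its lens in the scene crop at (680,135), in line with the long chip at (665,240). In the top crop its handle dot is at (321,228). I measure where the lens is relative to the chip.

```bash
cat > m.py <<'E'
from h import *
def lens(n="scene",box=(400,280,475,345)):
    i=get_image(n).astype(int);m=((i[...,2]>70)&(i[...,0]>90)&(i[...,1]-i[...,0]<25)).astype(np.uint8)*255
    c=blobs(m,box,60)[0];s=sensors.read_state();z=s['eef_pos'][2]-4.9
    r=ray(n,cv2.boxPoints(cv2.minAreaRect(c)),z+7)
    h=cv2.approxPolyDP(cv2.convexHull(c),4,True).reshape(-1,2);q=ray(n,h,z+7)
    print("area",cv2.contourArea(c),"cen",cv2.minAreaRect(c)[0],"quad",h.tolist(),"world",q.round(0).tolist(),"mean",q.mean(0).round(1))
    M_=cv2.moments(c);uv=(M_['m10']/M_['m00'],M_['m01']/M_['m00']);print("centroid",uv,"world",ray(n,[uv],z+7).round(1))
lens()
s=sensors.read_state();e=s['eef_pos'];y=s['tool_rot'][2];print("pred",e+[80*np.cos(y),80*np.sin(y),-4.9])
# chip as seen by scene alone
print("chip scene ray",ray("scene",[(430.7,347.4)],26).round(1))
E
python3 m.py; python3 -c "
from h import *
z=sensors.read_state()['eef_pos'][2]-4.9
print('dot',ray('top',[(165+321/4,200+228/4)],z+15).round(1))"
```

```text
area 426.0 cen (434.048828125, 312.93902587890625) quad [[415, 306], [428, 300], [453, 320], [439, 326]] world [[485.0, 200.0, 116.0], [449.0, 197.0, 116.0], [447.0, 275.0, 116.0], [484.0, 276.0, 116.0]] mean [466.4 237.3 116.2]
centroid (434.064945226917, 313.1521909233176) world [[466.3 238.8 116.2]]
pred [463.68187565 238.12963981 109.21763951]
chip scene ray [[465.1 240.9  26. ]]
dot [[471.   89.7 124.2]]
```

```bash
python3 -m inch '[[[0,0,1,0],[0.1,-0.1,2.2,0],[0.1,-0.1,3.4,0],[0.1,-0.1,4.4,0],[0.1,-0.1,5.2,0],[0.1,-0.1,5.7,0],[0.1,-0.1,5.7,0],[0.1,-0.1,5.7,0]]]'
python3 -m inch '[[[0,0,0,0],[0,0,0,0],[0,0,0,0],[0,0,0,0],[0,0,0,0]]]'
sed -i 's/(400,280,475,345)/(400,300,475,362)/' m.py; python3 m.py
python3 - <<'E'
from h import *
go(467,159,56,1.636)
S=get_image("scene")
cv2.imwrite("pics/c6.png",cv2.resize(S[280:400,345:475],(780,600),interpolation=cv2.INTER_CUBIC))
E
```

```text
clock: 7.28
eef_pos: [467.3, 159.1, 56.5]
tool_rot: [-3.141, 0.0, 1.634]
force: [0.0, 0.3, -0.2]
width: 18.2
gripper_force: 59.0
clock: 7.7
eef_pos: [467.5, 159.1, 57.0]
tool_rot: [3.141, -0.0, 1.634]
force: [0.1, -0.4, -1.0]
width: 18.2
gripper_force: 59.0
area 240.0 cen (432.02227783203125, 334.9727478027344) quad [[413, 328], [427, 322], [451, 342], [437, 348]] world [[485.0, 202.0, 59.0], [447.0, 200.0, 59.0], [445.0, 277.0, 59.0], [482.0, 277.0, 59.0]] mean [464.9 239.   59. ]
centroid (430.9340277777777, 334.1611111111111) world [[465.2 236.5  59. ]]
pred [462.44205096 238.88189142  52.00003865]
chip scene ray [[465.1 240.9  26. ]]
t 7.75 at [467.5 159.   56.9] [ 3.141 -0.     1.634] q [-0.25  0.7  -0.2   2.08  0.35  0.39 -0.66] F [-0.7  0.3  0.2] 18.1 58.980647921562195 -> row [-0.   -0.05  0.09] -0.1
```

View pics/c6.png

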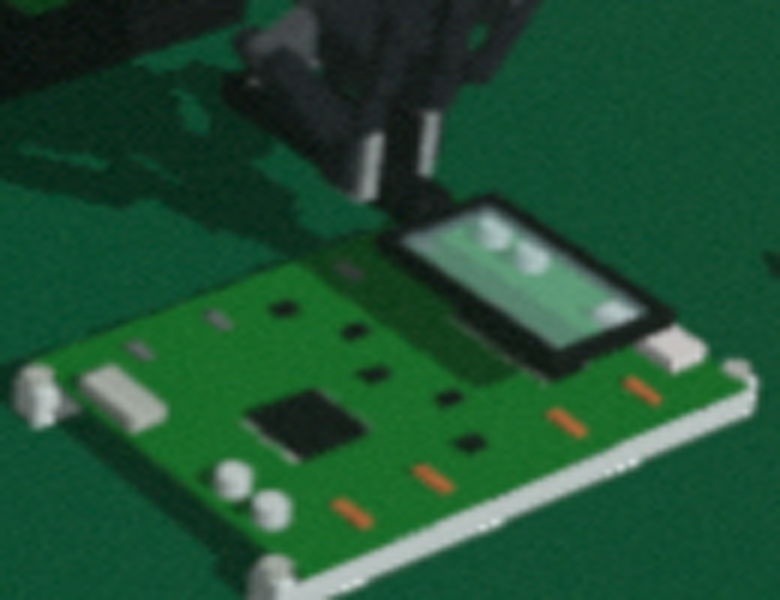

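The lens (crop (530,285)) hangs level and clear above the long chip, just hiding it from this angle. The measured lens centre is (465,239) and the chip is at (463,239), with the underside about 26 mm above the chip and everything steady.

```bash
python3 -c "
from cell import order;print(order.finish_job())"
```

```text
the job is handed in; nothing more can be done
None
```

I handed the job in with the leftmost magnifier held level over the long chip, about 2 mm off centre, with its underside about 26 mm above the chip by my measurements. It crossed above the rack at about 170 mm and I saw no sign of contact with the rack or board, but the judged result was not reported back.

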